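# Open the bench bin by its hidden rim release

### The arm

A 7-joint arm with a two-finger parallel gripper is mounted at the origin on the work surface. World frame = base frame: x ahead of the robot, y to its left, z up, the work surface at z = 0. Lengths are in m, angles in rad, forces in N, time in s.
With the tool pointing down it reaches from about 0.35 to 0.9 m from the base axis. Payload 8.1 kg.
Tool frame: the origin (TCP) lies midway between the tips of the shut fingers; the grasp point (between the pads) lies arm.grip_point_offset behind it (arm.grip_point_offset is the distance from the TCP to the grasp point, in m); y points along the fingers, z is the direction in which the jaws open and shut, and the axes are right-handed (so a half turn about y gives the same grasp; the last joint's range is limited). The gripper opens to 92 mm and grips with 3 to 60 N. Pads are 19 mm wide; open, the fingers measure 130 mm over their backs; the gripper's body (75 mm by 190 mm) begins 47 mm behind the grasp point.
Start: joints at [1.011, 0.434, 0.025, 1.573, -0.012, 1.134, -0.075], TCP at [0.276, -0.561, 0.227] pointing down, gripper open.
Joint ranges: [-2.62, 2.62], [-0.44, 2.09], [-1.27, 1.32], [0.08, 2.57], [-1.32, 4.46], [0.12, 2], [-2.74, 2.74]. Speed limits (rad/s): [2.22, 2.22, 3.01, 3.01, 3.14, 3.14, 3.14].

### API

Orientations are given as a rotation vector (axis times angle).
In Python, from cell import arm, get_image, camera_info gives the robot as it stands.
- The arm moves only by the tool carry_out, never from a script. Its argument "steps" is one flat list of numbers, 5 for each row, row after row: the opening, from 0 (shut) to 1 (fully open), then the shift along the world's x, y, z in units of 0.1 m (1.0 is 0.1 m), then the turn about the world's z in units of 45 degrees (1.0 is 45 degrees). In form: [hand, dx, dy, dz, spin, hand, dx, dy, dz, spin, ...]. A call has 1 to 12 rows; each row is the pose to reach, as a shift and turn from the pose commanded when the call began; what a row does not reach only later rows make up. A row lasts 1/10 s, in which the tool goes at most 50 mm and 8.59 degrees, less where a joint would pass 70% of its speed; a pose out of reach is approached as far as the arm can. A call with a number of a shift or a turn outside -1 to 1 is refused whole. A call with a gripper value outside its range is refused whole. The fingers move at their own pace and stop on an object; "grip_force" is the grip in N (left out, the last holds). Time passes only in rows, so rows that repeat a pose let the fingers close. It gives the time, the measured TCP pose, the force and the opening at its end, in the units of the state.
- arm.observe(): the state, without advancing time (a new reading comes with each control period).
- get_image(name): name is "scene" or "top" or "wrist"; returns (picture, depth): 480x640x3 uint8, red, green, blue; 480x640 float32, m along the optical axis (not along the pixel's ray), 0 where there is no reading.
- camera_info(name): a dict with "fovy" (degrees; the focal length in pixels is half the picture's height over the tangent of half this angle, whatever the lens; pixels are square), "cx", "cy" (the principal point, pixels), "R" (3x3) and "t" (3): a world point X has camera coordinates R X + t; the wrist camera has in their place "tool_from_camera" (4x4, takes a point from camera to tool coordinates, whose origin is the TCP and whose axes are the tool frame's). Camera axes: x right, y down, z forward; pixel columns grow to the right and rows downward; lengths in m; the calibration is good to about 2 mm. A picture is of the moment at which its call begins: read the wrist's pose just before it. camera_info takes no time and is no camera call.
- arm.sign_off(): hands the job in, once; it reports no verdict.
The state is a dict: "clock": time; "joints": joint angles; "dq": joint speeds; "joint_efforts": joint torques, N m; "position": TCP position; "ee_rot": TCP orientation; "force": force on the tool from outside, world axes, zero at the start; "ft_torque": the same for the moment, N m; "width": opening from 0.0 (shut) to 1.0 (fully open).
Only numpy, scipy, OpenCV 4.12 (cv2) and the standard library are available. Lean on these libraries where they do the work, as an engineer would, in place of code of your own. Each camera call takes 0.05 s, during which the arm holds its last target. There are 200 camera calls.

### The job

Open the sprung lid of the round bench bin by touch: rest a fingertip lightly on its flat rim, feel along the rim to the release notch, and press the catch inside the notch all the way down so that the lid springs up; then let go and take the hand clear. Do not pick anything up, and leave the bin and the glassware and boxes around it standing where they are.

Things in the scene. Friction and masses are not known exactly. Their poses are not given: they have to be found in the camera images.
- foot: rubber foot of the round bench bin: loose, about 2.2 kg, steel pail 186 mm across, grey plastic rim 200 mm across, 150 mm high in all. Origin on the bench at the bin's axis, z up. Pail and rim stand turned any way on the foot, so its yaw does not tell where the notch is.
- rim_centre (a point): point on the bin's axis level with the rim's flat top, 150 mm above the bench. The rim is a level ring, radius 62 to 100 mm, round a steel lid of radius 60 mm that lies 2 mm lower. It is whole but for ONE notch in a direction not given, straight across from the lid's hinge. A fingertip run along a circle of 92 mm radius stays well clear of the notch's inner wall.
- catch (a joint): travel in m of the catch, a flat key that forms the floor of the notch, 8 mm below the rim's top: 0 at rest, 0.006 fully down (straight down; 2 N at first, 5.5 N at the end). It frees the lid past 0.004 and springs back when let go. The notch is open above and outward, from radius 65 mm out, 63 mm long along the rim at radius 92 mm (44 mm at its inner end).
- lid (a joint): angle of the sprung lid about its hinge: 0 shut (it stays latched), 1.3 rad fully open. Once freed it swings up by itself in about 1.5 s and stays up; it may rest lightly against a hand in its way and goes on when the hand leaves.
- tip_box: closed pipette-tip box, 84 x 122 x 67 mm, blue with clear cover, loose, a bystander; origin at the centre of its underside
- beaker: glass beaker, 68 mm wide, 90 mm tall, loose, a bystander; origin at the centre of its underside
- reagent: amber reagent bottle, 60 mm wide, 125 mm tall, loose, a bystander; origin at the centre of its underside
- sample_jar: clear screw-top sample jar, 56 mm wide, 68 mm tall, loose, a bystander; origin at the centre of its underside
- petri_dishes: stack of three petri dishes, 90 mm wide, 45 mm tall, loose, a bystander; origin at the centre of its underside
- mortar: white porcelain mortar, 92 mm wide, 45 mm tall, loose, a bystander; origin at the centre of its underside

How it is judged:
On the way, in this order (a step that is already met when the one before it is completed fails the run):
1. a fingertip rests on the bin's rim, catch not yet pressed (contact force between the fingers and foot above 0.2 N and height (world z) of the grasp point above 0.145 m and horizontal distance between the grasp point and rim_centre between 0.04 and 0.16 m and value of joint catch below 0.001 m and value of joint lid below 0.04 rad), for 0.5 s.
2. the catch in the notch is pressed fully down by the fingers (value of joint catch above 0.0048 m and contact force between the fingers and foot above 1 N), for 0.05 s.
At the end, for the whole second after the job is handed in: the lid stands open (more than 1.1 rad), the catch has been let go (less than 1 mm down), the bin stands upright within 20 mm of where it was, and every bystander is within 20 mm of where it was (value of joint lid above 1.1 rad and value of joint catch below 0.001 m and distance of each of foot, tip_box, beaker, reagent, sample_jar, petri_dishes, mortar from where it was at the start of the episode below 0.02 m and angle between foot's own z axis and vertical below 0.05 rad); the robot touches nothing.
It fails at once if the bin is shoved or lifted (more than 20 mm) or tipped (distance of foot from where it was at the start of the episode above 0.02 m or angle between foot's own z axis and vertical above 0.12 rad).
It fails at once if the bin is struck or leaned on hard (more than 80 N) (contact force between the fingers and foot above 80 N).
It fails at once if a bystander is moved or lifted by more than 20 mm (distance of any of tip_box, beaker, reagent, sample_jar, petri_dishes, mortar from where it was at the start of the episode above 0.02 m).
It also fails if it takes over 64 s, if anything falls off the work surface, if the arm or the gripper's body presses on something with over 40 N, if the wrist force passes 120 N, or if a joint passes its speed limit or range.

## Working session

There is one attempt and no reset: what is moved stays moved. The work goes in short steps, Python scripts to look and compute and a tool call to move; the robot and the scene stay as the last step left them, time stands still between calls to the robot, and variables do not carry over. Pictures are saved under pics/ and viewed, about 8 in all and at most 12, crops included, and the job is handed in when it is done.

Besides the shell and the picture viewer there is one more tool, called after ">>>" as name(argument=value, ...) on one line, values as JSON. carry_out: Moves the arm, as the interface text tells. Shifts and turns lie within -1 to 1; 1 stands for 0.1 m of shift or 45 degrees of turn. Its arguments: {"type":"object","properties":{"steps":{"type":"array","items":{"type":"number"}},"grip_force":{"type":"number"}},"required":["steps"]}

```bash
mkdir -p pics; python3 - <<'E'
from cell import arm,get_image,camera_info
import cv2,numpy as np
s=arm.observe();print({k:np.round(v,3) for k,v in s.items()})
print(arm.grip_point_offset)
for n in("top","scene"):
    p,d=get_image(n);np.savez(f'{n}0.npz',p=p,d=d);cv2.imwrite(f'pics/{n}0.png',p[...,::-1]);print(n,camera_info(n))
print(camera_info("wrist"))
E
```

```text
{'clock': np.float64(0.0), 'joints': array([ 1.011,  0.435,  0.025,  1.574, -0.012,  1.134, -0.075]), 'dq': array([-0.002, -0.   ,  0.002,  0.002,  0.002, -0.   ,  0.   ]), 'joint_efforts': array([ 0.0000e+00, -6.6784e+01,  9.8600e-01, -3.1447e+01, -6.0000e-02,
        4.3000e-02,  0.0000e+00]), 'position': array([ 0.275, -0.561,  0.226]), 'ee_rot': array([-0.458,  1.969, -1.966]), 'force': array([-0.543,  0.637, -0.556]), 'ft_torque': array([-0.041, -0.047, -0.025]), 'width': np.float64(1.0)}
0.0188
top {'fovy': 49.507509392386964, 'cx': 314.0990494841734, 'cy': 241.11857394998103, 'R': array([[-0.02538385, -0.99964591,  0.00798276],
       [-0.99067534,  0.02408521, -0.13409801],
       [ 0.13385826, -0.01131225, -0.99093592]]), 't': array([-0.0254289 ,  0.53728378,  1.02776534])}
scene {'fovy': 52.14623476236898, 'cx': 326.70087013582815, 'cy': 231.3763645939384, 'R': array([[-0.03077142,  0.99939841,  0.01599802],
       [ 0.52541793,  0.02978925, -0.85032264],
       [-0.85028767, -0.01775999, -0.5260185 ]]), 't': array([ 0.04913541, -0.18860421,  1.62002072])}
{'fovy': 58.4511330393964, 'cx': 323.03027434388764, 'cy': 242.7111041206595, 'tool_from_camera': array([[ 1.27906940e-03,  9.65729514e-01,  2.59547432e-01,
        -6.98472682e-02],
       [ 4.02792535e-04, -2.59548121e-01,  9.65730092e-01,
        -1.57560082e-01],
       [ 9.99999101e-01, -1.13069204e-03, -7.20968697e-04,
        -8.50695964e-05],
       [ 0.00000000e+00,  0.00000000e+00,  0.00000000e+00,
         1.00000000e+00]])}
```

View pics/top0.png

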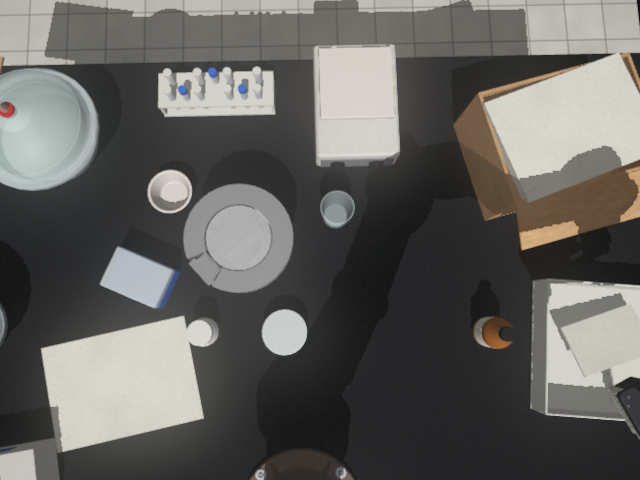

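View pics/scene0.png

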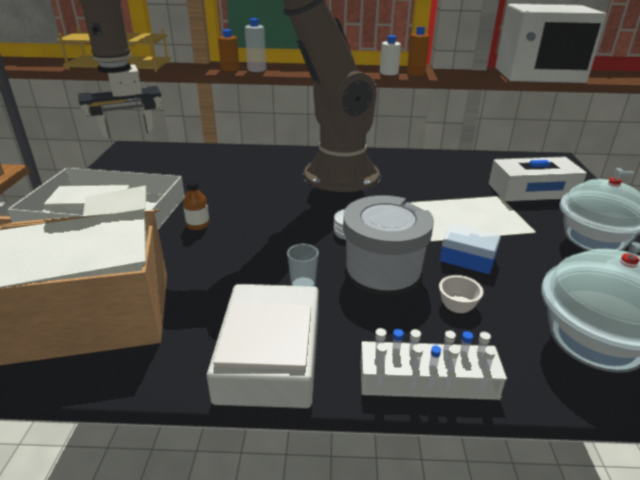

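The top view shows the bin rim centred near (238,238). A notch-like patch in it lies towards (205,268), lower left. Next: measure it from the depth.

```bash
cat > h.py <<'E'
import numpy as np
from cell import camera_info
def world(n,d):
    c=camera_info(n);f=240/np.tan(np.radians(c['fovy']/2))
    v,u=np.mgrid[:480,:640]
    P=np.stack([(u-c['cx'])/f*d,(v-c['cy'])/f*d,d],-1)
    return (P-c['t'])@c['R']
E
python3 - <<'E'
from h import *;import cv2
z=np.load('top0.npz');W=world('top',z['d'])
roi=np.zeros((480,640),bool);roi[170:310,170:305]=1
m=roi&(W[...,2]>.13)&(W[...,2]<.17)
print('z hist',np.histogram(W[m][:,2],bins=np.arange(.13,.171,.002)))
cs,_=cv2.findContours(m.astype(np.uint8),cv2.RETR_EXTERNAL,cv2.CHAIN_APPROX_NONE)
c=max(cs,key=cv2.contourArea)[:,0];Q=W[c[:,1],c[:,0],:2]
A=np.c_[2*Q,np.ones(len(Q))];
k=np.ones(len(Q),bool)
for _ in range(4):
    s=np.linalg.lstsq(A[k],(Q[k]**2).sum(1),rcond=None)[0];r=np.sqrt(s[2]+s[:2]@s[:2]);e=np.hypot(*(Q-s[:2]).T)-r;k=abs(e)<.004
print('centre',s[:2],'r',r,k.mean())
P=W[roi];rr=np.hypot(*(P[:,:2]-s[:2]).T);th=np.degrees(np.arctan2(*(P[:,:2]-s[:2]).T[::-1]))
g=z['p'][roi].mean(1)
for a in range(-180,180,10):
    q=(abs(th-a)<5)&(rr>.075)&(rr<.094);print(a,q.sum(),np.round(np.median(P[q,2]),4),np.round(g[q].mean()),end=' | ')
im=cv2.resize(z['p'][160:310,160:320],None,fx=4,fy=4,interpolation=cv2.INTER_CUBIC);cv2.imwrite('pics/crop.png',im[...,::-1])
E
```

```text
z hist (array([  13,   12,   14,   29,   68,  209,  240,  202,  922, 2839, 3280,
       1244,  148,   10,    0,    0,    0,    0,    0,    0]), array([0.13 , 0.132, 0.134, 0.136, 0.138, 0.14 , 0.142, 0.144, 0.146,
       0.148, 0.15 , 0.152, 0.154, 0.156, 0.158, 0.16 , 0.162, 0.164,
       0.166, 0.168, 0.17 ]))
centre [0.53130337 0.10023397] r 0.099158595605505 0.9811912225705329
-180 47 0.1511 146.0 | -170 96 0.1504 144.0 | -160 101 0.1505 139.0 | -150 104 0.1503 136.0 | -140 107 0.1503 134.0 | -130 102 0.1503 134.0 | -120 103 0.1507 134.0 | -110 98 0.1506 139.0 | -100 85 0.151 144.0 | -90 84 0.1507 149.0 | -80 86 0.1509 149.0 | -70 77 0.151 148.0 | -60 82 0.1507 148.0 | -50 83 0.1508 147.0 | -40 83 0.151 147.0 | -30 79 0.151 147.0 | -20 82 0.1508 146.0 | -10 80 0.1507 146.0 | 0 80 0.1507 147.0 | 10 80 0.1508 146.0 | 20 83 0.1509 147.0 | 30 80 0.1508 147.0 | 40 81 0.1512 147.0 | 50 79 0.1505 147.0 | 60 84 0.1506 147.0 | 70 82 0.151 147.0 | 80 85 0.1505 148.0 | 90 86 0.1504 148.0 | 100 87 0.1509 148.0 | 110 91 0.1489 132.0 | 120 80 0.1424 149.0 | 130 87 0.1422 149.0 | 140 87 0.1421 149.0 | 150 72 0.1443 141.0 | 160 86 0.1505 151.0 | 170 86 0.1509 151.0 |
```

View pics/crop.png

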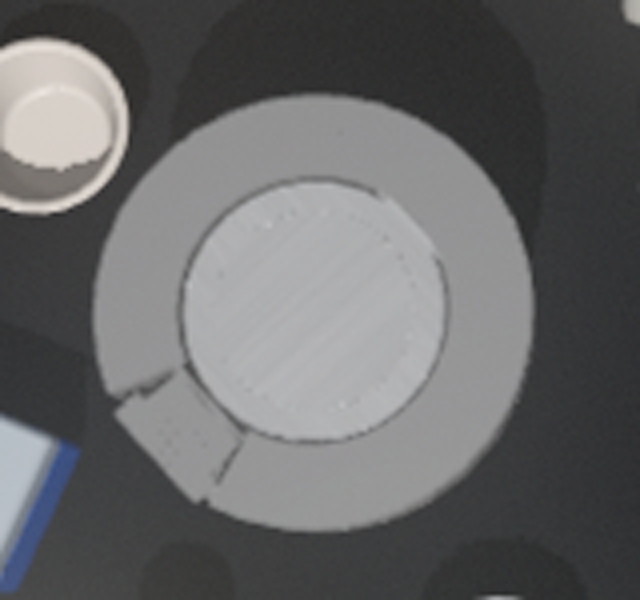

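The notch spans about 112–152° round the axis at depth 0.142 m. Its mid-direction is about 132°, and the hinge mark opposite it agrees. Now I work out the spin needed and check reach.

```bash
python3 - <<'E'
from h import *;from cell import arm
from scipy.spatial.transform import Rotation as R
s=arm.observe();M=R.from_rotvec(s['ee_rot']).as_matrix();print(M.round(3))
z=np.degrees(np.arctan2(M[1,2],M[0,2]));print('jaw az',z,'spin to 42:',42-z,(222-z))
c=np.array([.5313,.1002])
for a in(185,132):
    t=np.radians(a);print(a,c+.09*np.array([np.cos(t),np.sin(t)])-s['position'][:2])
z0=np.load('top0.npz');W=world('top',z0['d'])
for n,(u,v)in dict(reagent=(490,332),beaker=(337,210),jar=(202,330),petri=(284,330),mortar=(170,190),tip=(138,275)).items():print(n,W[v,u].round(3))
E
```

```text
[[-0.898 -0.001  0.441]
 [-0.441  0.001 -0.898]
 [ 0.    -1.    -0.001]]
jaw az -63.832066108767094 spin to 42: 105.8320661087671 285.8320661087671
185 [0.16620945 0.65289414]
132 [0.19564522 0.72762119]
reagent [ 0.347 -0.368  0.09 ]
beaker [ 0.606 -0.089  0.004]
jar [0.364 0.183 0.067]
petri [0.359 0.025 0.047]
mortar [0.657 0.264 0.007]
tip [0.474 0.309 0.066]
```

>>> carry_out(steps=[0,0.4,0.4,0.4,0.17,0,0.8,0.9,0.4,0.34,0,0.8,0.9,0.4,0.34,0,0.8,0.9,0.4,0.34], grip_force=20)

```text
clock: 0.5
position: [0.3602, -0.4665, 0.2674]
ee_rot: [-0.684, 1.795, -1.794]
force: [0.5, -0.7, 0.0]
width: 0.703
```

>>> carry_out(steps=[0,0.3,0.3,0,0.11,0,0.6,0.6,0,0.23,0,0.86,1.0,0,0.34,0,0.86,1.0,0,0.34])

```text
clock: 0.9
position: [0.446, -0.3644, 0.2665]
ee_rot: [-0.881, 1.615, -1.611]
force: [-0.2, -0.5, -0.4]
width: 0.351
```

>>> carry_out(steps=[0,0,0.3,0,0.11,0,0,0.6,0,0.23,0,0,1.0,0,0.34,0,0,1.0,0,0.34])

```text
clock: 1.3
position: [0.4419, -0.266, 0.2667]
ee_rot: [-1.048, 1.432, -1.428]
force: [0.8, 0.1, 0.4]
width: 0.02
```

>>> carry_out(steps=[0,0,0.3,0,0.11,0,0,0.6,0,0.23,0,0,1.0,0,0.34,0,0,1.0,0,0.34])

```text
clock: 1.7
position: [0.4417, -0.1664, 0.2668]
ee_rot: [-1.19, 1.238, -1.236]
force: [0.6, -0.8, -0.6]
width: 0.007
```

>>> carry_out(steps=[0,0,0.3,0,0.11,0,0,0.6,0,0.23,0,0,1.0,0,0.34,0,0,1.0,0,0.34])

```text
clock: 2.1
position: [0.4417, -0.0668, 0.2669]
ee_rot: [-1.307, 1.04, -1.038]
force: [0.5, -0.5, -0.1]
width: 0.009
```

>>> carry_out(steps=[0,0,0.3,0,0.11,0,0,0.6,0,0.23,0,0,1.0,0,0.34,0,0,1.0,0,0.34])

```text
clock: 2.5
position: [0.4417, 0.0329, 0.267]
ee_rot: [-1.401, 0.838, -0.837]
force: [0.4, 0.4, 0.3]
width: 0.004
```

>>> carry_out(steps=[0,0,0.3,-0.1,0.11,0,0,0.6,-0.3,0.23,0,0,0.63,-0.5,0.31,0,0,0.63,-0.5,0.31,0,0,0.63,-0.5,0.31,0,0,0.63,-0.5,0.31])

```text
clock: 3.1
position: [0.4425, 0.0909, 0.2175]
ee_rot: [-1.468, 0.658, -0.66]
force: [-0.5, -0.4, -0.1]
width: 0.001
```

```bash
python3 - <<'E'
from h import *;from cell import arm,get_image;import cv2
from scipy.spatial.transform import Rotation as R
s=arm.observe();M=R.from_rotvec(s['ee_rot']).as_matrix()
print(s['clock'],s['position'],s['force'],s['width'],s['joints'].round(2),np.degrees(np.arctan2(M[1,2],M[0,2])))
p,d=get_image('wrist');cv2.imwrite('pics/w1.png',p[...,::-1])
E
```

```text
3.1 [0.44245196 0.09086102 0.21752812] [-0.45657503 -0.36764846 -0.09913825] 0.000702689385359533 [ 0.24  0.23 -0.66  1.95  0.17  1.02  0.23] 41.679423761535865
```

View pics/w1.png

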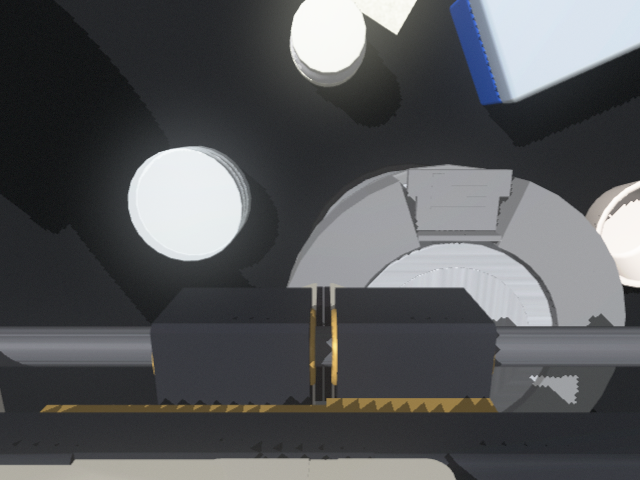

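The wrist view shows the notch at about (460,200), square to the shut fingers, as expected. I'll go down to the rim.

>>> carry_out(steps=[0,0,0,-0.25,0,0,0,0,-0.45,0,0,0,0,-0.58,0,0,0,0,-0.58,0,0,0,0,-0.58,0])

```text
clock: 3.65
position: [0.4421, 0.0921, 0.1594]
ee_rot: [-1.469, 0.656, -0.656]
force: [-0.9, 0.4, 0.7]
width: 0.003
```

>>> carry_out(steps=[0,0,0,-0.02,0,0,0,0,-0.04,0,0,0,0,-0.06,0,0,0,0,-0.06,0])

```text
clock: 4.05
position: [0.4416, 0.092, 0.1527]
ee_rot: [-1.47, 0.656, -0.656]
force: [0.1, -0.1, -0.2]
width: 0.006
```

>>> carry_out(steps=[0,0,0,-0.01,0,0,0,0,-0.02,0,0,0,0,-0.02,0])

```text
clock: 4.35
position: [0.4416, 0.092, 0.1506]
ee_rot: [-1.47, 0.656, -0.655]
force: [-0.1, -0.3, 0.8]
width: 0.007
```

>>> carry_out(steps=[0,0,0,-0.01,0,0,0,0,-0.01,0,0,0,0,-0.01,0])

```text
clock: 4.65
position: [0.4417, 0.0921, 0.1503]
ee_rot: [-1.47, 0.655, -0.656]
force: [-3.2, -1.0, 7.9]
width: 0.005
```

Contact on the rim at z = 0.150. I'll ease off a little and hold for more than 0.5 s.

>>> carry_out(steps=[0,0,0,0.003,0,0,0,0,0.003,0,0,0,0,0.003,0,0,0,0,0.003,0,0,0,0,0.003,0,0,0,0,0.003,0,0,0,0,0.003,0,0,0,0,0.003,0,0,0,0,0.003,0,0,0,0,0.003,0])

```text
clock: 5.65
position: [0.4417, 0.0921, 0.1503]
ee_rot: [-1.47, 0.655, -0.656]
force: [-1.9, -0.2, 6.7]
width: 0.007
```

>>> carry_out(steps=[0,0,0.04,0,0,0,0,0.08,0,0,0,0,0.12,0,0,0,0,0.16,0,0,0,0.01,0.2,0,0,0,0.01,0.24,0,0])

```text
clock: 6.25
position: [0.4432, 0.115, 0.1503]
ee_rot: [-1.471, 0.656, -0.658]
force: [-0.3, -5.4, 6.3]
width: 0.006
```

>>> carry_out(steps=[0,0.01,0.04,0,0,0,0.02,0.08,0,0,0,0.03,0.12,0,0,0,0.04,0.15,0,0])

```text
clock: 6.65
position: [0.4468, 0.1298, 0.1503]
ee_rot: [-1.471, 0.656, -0.657]
force: [-2.0, -5.9, 10.1]
width: 0.005
```

>>> carry_out(steps=[0,0.02,0.04,0,0,0,0.03,0.07,0,0,0,0.05,0.11,0,0,0,0.07,0.14,0,0])

```text
clock: 7.05
position: [0.4532, 0.1433, 0.1502]
ee_rot: [-1.473, 0.657, -0.657]
force: [-4.5, -6.8, 11.0]
width: 0.007
```

>>> carry_out(steps=[0,0.02,0.03,0,0,0,0.045,0.065,0,0,0,0.07,0.1,0,0,0,0.09,0.13,0,0])

```text
clock: 7.45
position: [0.4629, 0.1586, 0.1499]
ee_rot: [-1.469, 0.655, -0.655]
force: [0.3, 0.5, -0.4]
width: 0.003
```

>>> carry_out(steps=[0,0.03,0.03,0,0,0,0.06,0.06,0,0,0,0.08,0.09,0,0,0,0.08,0.09,0,0,0,0.08,0.09,0,0])

```text
clock: 7.95
position: [0.4706, 0.1671, 0.15]
ee_rot: [-1.47, 0.656, -0.655]
force: [-0.7, 0.1, 0.1]
width: 0.0
```

Contact was lost on entering the notch, as expected. Now I press down, gently at first.

>>> carry_out(steps=[0,0,0,-0.03,0,0,0,0,-0.06,0,0,0,0,-0.08,0,0,0,0,-0.1,0,0,0,0,-0.1,0])

```text
clock: 8.45
position: [0.4705, 0.1669, 0.1399]
ee_rot: [-1.47, 0.656, -0.655]
force: [-0.5, -1.1, 2.2]
width: 0.003
```

>>> carry_out(steps=[0,0,0,-0.01,0,0,0,0,-0.02,0,0,0,0,-0.03,0,0,0,0,-0.04,0,0,0,0,-0.045,0,0,0,0,-0.045,0,0,0,0,-0.045,0])

```text
clock: 9.15
position: [0.4706, 0.1669, 0.1357]
ee_rot: [-1.47, 0.656, -0.656]
force: [-2.4, -2.9, 6.2]
width: 0.003
```

>>> carry_out(steps=[0,0,0,-0.005,0,0,0,0,-0.01,0,0,0,0,-0.01,0,0,0,0,-0.01,0])

```text
clock: 9.55
position: [0.4707, 0.167, 0.1353]
ee_rot: [-1.47, 0.655, -0.656]
force: [-5.4, -3.6, 14.5]
width: 0.003
```

```bash
python3 - <<'E'
from h import *;from cell import arm,get_image;import cv2
p,d=get_image('scene');cv2.imwrite('pics/s2.png',p[...,::-1][150:350,280:540].repeat(3,0).repeat(3,1))
E
```

```text
(no output)
```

View pics/s2.png

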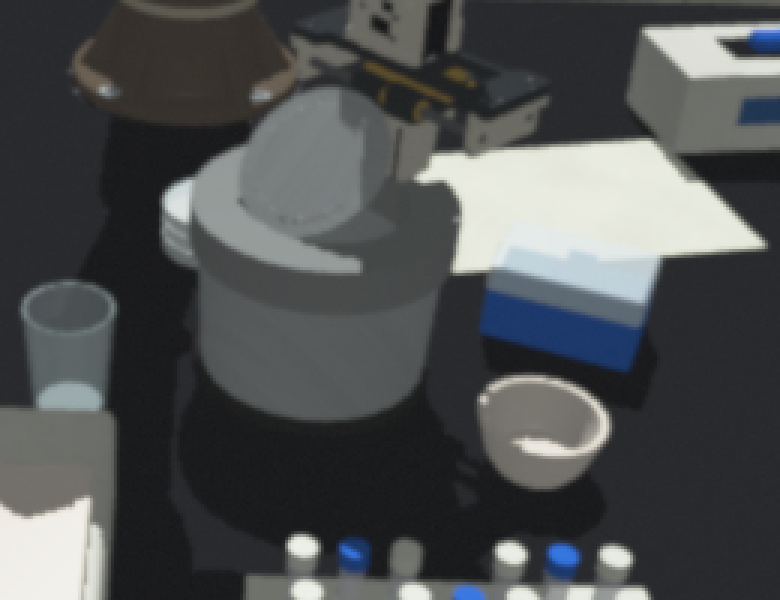

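The lid is up, with the finger still in the notch. I'll retreat up and outward.

>>> carry_out(steps=[0,-0.03,0.03,0.1,0,0,-0.1,0.12,0.25,0,0,-0.2,0.24,0.4,0,0,-0.35,0.4,0.6,0,0,-0.5,0.55,0.8,0,0,-0.6,0.7,1.0,0,0,-0.6,0.7,1.0,0])

```text
clock: 10.3
position: [0.4091, 0.2418, 0.2382]
ee_rot: [-1.465, 0.649, -0.653]
force: [0.1, 0.1, 0.4]
width: 0.005
```

>>> carry_out(steps=[0,0,0.4,0.1,0,0,0,0.8,0.2,0,0,0,1.0,0.2,0,0,0,1.0,0.2,0,0,0,1.0,0.2,0,0,0,1.0,0.2,0,0,0,1.0,0.2,0,0,0,1.0,0.2,0,0,0,1.0,0.2,0,0,0,1.0,0.2,0,0,0,1.0,0.2,0,0,0,1.0,0.2,0])

```text
clock: 11.5
position: [0.4106, 0.337, 0.2546]
ee_rot: [-1.47, 0.656, -0.656]
force: [-1.0, -0.6, 0.0]
width: 0.004
```

```bash
python3 - <<'E'
from h import *;from cell import arm,get_image;import cv2
p,d=get_image('scene');cv2.imwrite('pics/s3.png',p[...,::-1][130:350,280:540].repeat(2,0).repeat(2,1))
p,d=get_image('top');cv2.imwrite('pics/t3.png',p[...,::-1])
z=np.load('top0.npz');W0=world('top',z['d']);W=world('top',d)
r=np.hypot(W[...,0]-.5313,W[...,1]-.1002);m=(r<.13)&(W[...,2]>.158)
P=W[m];q=(P[:,:2]-[.5313,.1002])@[np.cos(2.304),np.sin(2.304)]
print(m.sum(),P[:,2].max(),'q',q.min(),q.max());i=np.argsort(P[:,2]);
if len(P):
  k=(P[:,2]>.17)&(P[:,2]<.27);print('lid slope deg',np.degrees(np.arctan(np.polyfit(q[k],P[k,2],1)[0])),P[i[-5:]],q[i[-5:]])
m=(r<.13)&(abs(W[...,2]-.15)<.004)&(r>.08);Q=W[m];print('rim extent x',Q[:,0].min(),Q[:,0].max(),'y',Q[:,1].min(),Q[:,1].max())
m0=(r<.13)&(abs(W0[...,2]-.15)<.004);Q=W0[m0];print('before',Q[:,0].min(),Q[:,0].max(),Q[:,1].min(),Q[:,1].max())
E
```

```text
1045 0.26475162439419636 q -0.05930246055982336 0.002572611395923343
lid slope deg 59.751909575422786 [[0.54949603 0.07743985 0.26320364]
 [0.55785389 0.08383326 0.26320373]
 [0.55285448 0.08222681 0.26339166]
 [0.5577523  0.08535015 0.26391097]
 [0.55087972 0.07884165 0.26475162]] [-0.02908932 -0.02993233 -0.02778011 -0.02873724 -0.02897378]
rim extent x 0.4319971584208357 0.6312471657647993 y 0.000725888887296848 0.1995753674027589
before 0.43195207002095415 0.6313801080863002 0.0006577365858384534 0.19981236258758106
```

View pics/s3.png

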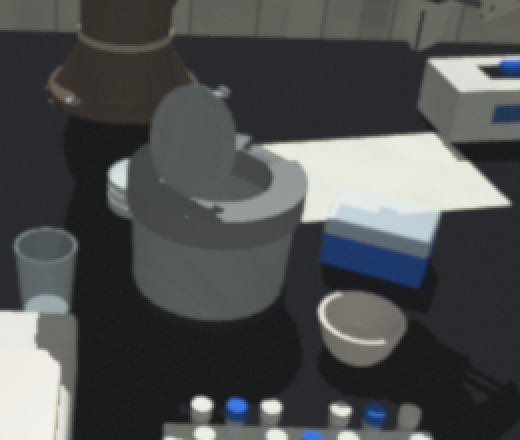

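View pics/t3.png

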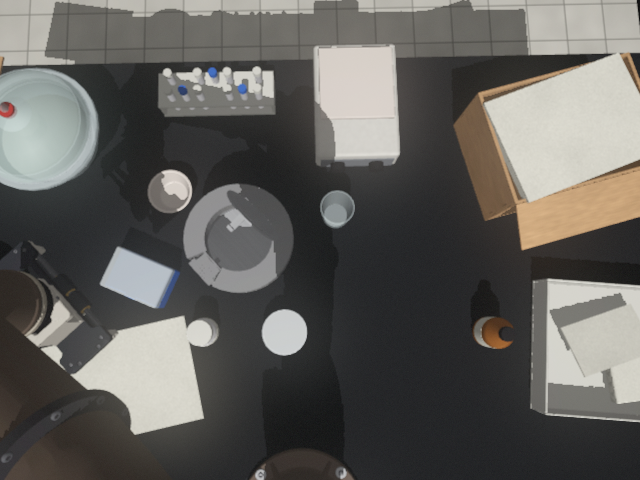

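```bash
python3 -c "
from cell import arm
print(arm.observe()['force'],arm.sign_off())"
```

```text
the job is handed in; nothing more can be done
[ 0.25086461 -0.42426584 -0.09232451] None
```

I opened the bin's lid by touch and handed the job in. My last checks showed it fully up, with nothing visibly moved.

**What I did:** I rested the shut fingertips on the rim at about 7 N for a second. Then I slid them along the rim, 6–11 N on the way, until contact dropped away at the notch. I pressed the catch straight down to its stop (z 0.135 m, about 14 N). The lid sprang up, and I drew the hand up and outward.

**Last checks:**
- **Lid:** its top edge was 0.265 m high, which puts it at about 1.3 rad, fully open. A line fitted to the depth points gave only 60° (1.05 rad), below the 1.1 rad needed. I trusted the edge height, because the fit is probably biased low by noise on a steep surface.
- **Bin and bystanders:** the rim's extents were within 0.3 mm of where they started. The surrounding glassware and boxes looked unmoved in the top view; I did not measure each one.
- **Hand:** it was clear, with wrist force near zero.
- **Catch:** I did not measure its return separately; nothing was pressing on it.

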